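Close the draft shield and tare the balance

ROBOT

A 6-joint arm with a two-finger parallel gripper is mounted at the origin on the work surface. World frame = base frame: x ahead of the robot, y to its left, z up, the work surface at z = 0. Lengths are in m, angles in rad, forces in N, time in s.
With the tool pointing down it reaches from about 0.35 to 0.975 m from the base axis. Payload 4.9 kg.
Tool frame: the origin (TCP) lies midway between the tips of the shut fingers; the grasp point (between the pads) lies 19 mm behind it; z points along the fingers, y is the line along which they close (so a half turn about z gives the same grasp; the last joint's range is limited). The gripper opens to 85 mm and grips with 20 to 120 N. Pads are 22 mm wide; open, the fingers measure 114 mm over their backs; the gripper's body (76 mm by 85 mm) begins 54 mm behind the grasp point. The pads swing forward as they close: fully open they stand 13 mm farther back than shut.
Start: joints at [1.049, 0.053, 1.613, -0, 1.476, -0.119], TCP at [0.245, 0.575, 0.231] pointing down, gripper open.
Joint ranges: [-3.01, 3.01], [-1.01, 2.22], [0.06, 2.58], [-1.02, 4.17], [0.09, 2.62], [-3.14, 3.14]. Speed limits (rad/s): [2.57, 2.57, 3.14, 3.14, 3.14, 3.14].

INTERFACE

Orientations are given as a rotation vector (axis times angle).
In Python, from station import ctrl gives the robot as it stands.
- The arm moves only by the tool carry_out, never from a script. Its argument "moves" is a list of rows, each an object of numbers: "x", "y", "z": the shift along the tool's x, y, z in units of 25 mm (1.0 is 25 mm); "turn": the turn about the tool's z in rad. In form: [{"x": .., "y": .., "z": .., "turn": ..}, ...]. A call has exactly 8 rows; each row shifts and turns the commanded pose from where the row before left it, along the tool's axes as they then stand; what a row does not reach is not made up. A row lasts 1/10 s, in which the tool goes at most 50 mm and 8.59 degrees, less where a joint would pass 70% of its speed; a pose out of reach is approached as far as the arm can. A call is refused whole if a number of a shift passes 1 or a number of a turn 0.15, either way. A call with a gripper value outside its range is refused whole. "grip" is the finger opening in mm, from 0 to 85.4, set as the call begins (left out, the last holds). The fingers move at their own pace and stop on an object; "newtons" is the grip in N (left out, the last holds). Time passes only in rows, so rows that do not move let the fingers close, or fill a call up. It gives the time, the measured TCP pose, the force, the opening and the grip force at its end, in the units of the state.
- ctrl.get_obs(): the state, without advancing time (a new reading comes with each control period).
- ctrl.get_image(name): name is "side" or "top" or "wrist"; returns the picture (480x640x3 uint8, red, green, blue); there is no depth.
- ctrl.calibration(name): a dict with "fx", "fy", "cx", "cy" (pixels), "k1" (the pictures are not rectified: a ray, as slopes to the right and down, at radius r is drawn at 1 + k1 r^2 times it, then the intrinsics apply), "R" (3x3) and "t" (3): a world point X has camera coordinates R X + t; the wrist camera has in their place "T_tool_cam" (4x4, takes a point from camera to tool coordinates, whose origin is the TCP and whose axes are the flange's). Camera axes: x right, y down, z forward; pixel columns grow to the right and rows downward; lengths in m; the calibration is good to about 2 mm. A picture is of the moment at which its call begins: read the wrist's pose just before it. calibration takes no time and is no camera call.
- ctrl.finish_job(): hands the job in; it is judged then, once.
Trained networks look in the newest picture that a camera, given by its name, has taken for a name from the list of things; names that differ only in an ending like _2 or _b are one class to them, and where a whole thing is asked for, a point or a joint stands for the part that bears it (a point fixed in the world has none). Each returns a list of dicts, best first, with "confidence" (0 to 1); they miss things now and then, are a little off and sometimes report something else, mostly with a low value. They report only what shows in the picture. A call takes as long as a camera call.
- ctrl.look_for(camera, query): "rect" ([left, top, width, height] in pixels, round what is visible of it).
- ctrl.mark_of(camera, query): "pixel" ([column, row] in pixels: a listed point, or the origin of a listed thing).
The state is a dict: "t": time; "q": joint angles; "dq": joint speeds; "effort": joint torques, N m; "tool_pos": TCP position; "tool_rot": TCP orientation; "contact_force": force on the tool from outside, world axes, zero at the start; "wrist_torque": the same for the moment, N m; "opening": finger opening in m; "grip_force": force on a finger pad.
Only numpy, scipy, OpenCV 4.12 (cv2) and the standard library are available. Lean on these libraries where they do the work, as an engineer would, in place of code of your own. Each camera call takes 0.05 s, during which the arm holds its last target. There are 200 camera calls.

TASK

The empty weighing dish already stands on the balance's pan: gently push the glass roof of the draft shield fully shut (it has a black tab to push against), and only then reach a fingertip into the well of the blue tare key, press the key gently all the way down, keep it down for about half a second and let it spring back up. Do not press the red on/off key; leave the dish, the two specimens and the calibration weight where they stand, and pick nothing up. Finish with the roof shut and the robot clear of everything.

Things in the scene. Friction and masses are not known exactly. Their poses are not given: they have to be found in the camera images.
- balance: white precision balance fixed to the bench, 340 mm deep (its x), 210 wide (y). Origin: centre of its underside on the bench; x from front (near the robot) to back, y left, z up. Flat key deck x -170 to -40 mm, 64 mm high, with two wells. Fragile: push with 20 N at most, 50 N ruins it.
- pan (a point): centre of the weighing pan's upper face (110 mm across, 78 mm above the bench, balance x +40 mm), inside the glass draft shield: glass box x -40 to +120 mm, 200 mm wide, walls up to 164 mm above the bench; behind it a white housing to x +170 mm, 158 mm high. The sliding roof lies on top
- roof (a joint): opening of the glass roof, m: 0 = fully shut (stop at the front), grows as it slides to the back (balance +x), at most 0.10; starts 0.06 to 0.10, stays where it is left, takes 1.5 to 3 N to slide. Pane 166 mm (x) by 190 mm (y), 5 mm thick, upper face 169.5 mm above the bench
- roof_tab (a point): centre of the black upright tab on the roof pane near its front edge, 90 mm long (balance y), 14 thick (x), 22 high, top 191.5 mm above the bench; axes as the balance's. Moves with the roof; at balance x -24 mm when shut. Behind it (+x) the flat pane goes on for 139 mm: fingertips let down there, just clear of the pane, can push the tab to the front
- tare_well (a point): centre of the mouth of the tare key's well, level with the deck, 64 mm above the bench, at balance x -118, y -68 mm (the front right). Oblong, upright walls, open above: 32 mm (balance x) by 56 mm (y), 14 mm deep down to the key. 78 mm behind its centre stands the draft shield's front wall, 164 mm high
- tare_key_top (a point): centre of the flat upper face of the blue tare key, 26 mm (balance x) by 50 mm (y), at the bottom of its well, 50 mm above the bench when up; axes as the balance's
- tare_key (a joint): travel of the tare key, m: 0 = up, 0.005 = fully down; a spring needs 1 N to start and 3.5 N to hold it fully down, and returns it
- power_key_top (a point): centre of the flat upper face of the red on/off key, same size, depth and well as the tare key, at balance x -118, y +68 mm (the front left), 136 mm from the tare key
- power_key (a joint): travel of the red on/off key, m: 0 = up, 0.005 = fully down; not to be pressed
- dish_center (a point): centre, half-way up, of the small loose white weighing dish, 64 mm across and 16 mm high, on the pan inside the draft shield
- specimen_a_center (a point): centre of a loose black mounted specimen, a disc 30 mm across and 20 mm high, standing on the bench beside the balance
- specimen_b_center (a point): centre of another such specimen, 30 mm across and 20 mm high, on the bench beside the balance
- weight_center (a point): centre, half-way up, of the loose steel calibration weight with a knob, 30 mm across and 56 mm high, on the bench beside the balance

How it is judged:
On the way, in this order (a step that is already met when the one before it is completed fails the run):
1. the glass roof is fully shut (within 4 mm) (value of joint roof below 0.004 m), for 0.2 s.
2. the tare key is pressed down (4 of its 5 mm or more) and kept down, the roof still shut (value of joint tare_key above 0.004 m and value of joint roof below 0.004 m), for 0.4 s.
At the end, for the whole second after the job is handed in: The roof is shut within 4 mm, both keys are up again (within 1 mm), the dish stands within 5 mm of where it stood on the pan, and the specimens and the weight within 10 mm of where they stood (value of joint roof below 0.004 m and value of joint each of tare_key, power_key below 0.001 m and distance of dish_center from where it was at the start of the episode below 0.005 m and distance of each of specimen_a_center, specimen_b_center, weight_center from where it was at the start of the episode below 0.01 m); the robot touches nothing.
It fails at once if the tare key is pressed (over 2 mm) while the roof is still open (over 6 mm) (value of joint tare_key above 0.002 m and value of joint roof above 0.006 m).
It fails at once if the red on/off key is pressed (over 2 mm) (value of joint power_key above 0.002 m).
It fails at once if the balance is pushed with more than 50 N (contact force between the fingers and balance above 50 N).
It fails at once if the dish is shifted or lifted by more than 5 mm (distance of dish_center from where it was at the start of the episode above 0.005 m).
It fails at once if a specimen or the weight is shifted or lifted by more than 10 mm (distance of any of specimen_a_center, specimen_b_center, weight_center from where it was at the start of the episode above 0.01 m).
It also fails if it takes over 53 s, if anything falls off the work surface, if the arm or the gripper's body presses on something with over 40 N, if the wrist force passes 120 N, or if a joint passes its speed limit or range.

## Working session

There is one attempt and no reset: what is moved stays moved. The work goes in short steps, Python scripts to look and compute and a tool call to move; the robot and the scene stay as the last step left them, time stands still between calls to the robot, and variables do not carry over. Pictures are saved under pics/ and viewed, at most 10 in all, crops included, and the job is handed in when it is done.

Besides the shell and the picture viewer there is one more tool, called after ">>>" as a command line: name --argument value ..., lists and objects as JSON in quotes. carry_out: Moves the arm, as the interface text tells. Its arguments: {"type":"object","properties":{"moves":{"type":"array"},"grip":{"type":"number"},"newtons":{"type":"number"}},"required":["moves"]}

```bash
mkdir -p pics; cat > h.py <<'E'
import numpy as np, cv2
from station import ctrl
def ray(cam,px):
    c=ctrl.calibration(cam)
    K=np.array([[c['fx'],0,c['cx']],[0,c['fy'],c['cy']],[0,0,1]])
    s=cv2.undistortPoints(np.array([[px]],float),K,np.array([c['k1'],0,0,0,0.]))[0,0]
    d=np.array([s[0],s[1],1.])
    if 'R' in c: R=np.array(c['R']);o=-R.T@np.array(c['t']);return o,R.T@d
    ob=ctrl.get_obs();T=np.array(c['T_tool_cam']);Rt=cv2.Rodrigues(np.array(ob['tool_rot'],float))[0]
    return Rt@T[:3,3]+np.array(ob['tool_pos']),Rt@T[:3,:3]@d
def atz(cam,px,z):
    o,d=ray(cam,px);return o+d*(z-o[2])/d[2]
E
python3 - <<'E'
from h import *
H=dict(tare_well=.064,tare_key_top=.05,power_key_top=.05,roof_tab=.1805,pan=.078,dish_center=.086,specimen_a_center=.01,weight_center=.028,balance=0)
for c in('top','side'):
    im=ctrl.get_image(c);cv2.imwrite(f'pics/{c}0.png',im[:,:,::-1])
    for k,z in H.items():
        for m in ctrl.mark_of(c,k)[:2]: print(c,k,round(m['confidence'],2),np.round(m['pixel'],1),np.round(atz(c,m['pixel'],z),4))
o=ctrl.get_obs();print(o['t'],o['tool_pos'],o['tool_rot'],cv2.Rodrigues(np.array(o['tool_rot']))[0].round(3))
E
```

```text
top tare_well 0.86 [415.3 294.2] [ 0.5062 -0.1024  0.064 ]
top tare_key_top 0.57 [415.3 292.3] [ 0.5101 -0.1048  0.05  ]
top power_key_top 0.89 [341.2 308.1] [0.4808 0.0235 0.05  ]
top roof_tab 0.57 [366.1 197.9] [ 0.6473 -0.0082  0.1805]
top pan 0.64 [362.4 207. ] [ 0.6536 -0.0098  0.078 ]
top dish_center 0.41 [364.5 202.2] [ 0.6604 -0.0128  0.086 ]
top specimen_a_center 0.5 [277.1 304.9] [0.4854 0.1374 0.01  ]
top weight_center 0.69 [453.5 213.6] [ 0.6545 -0.1785  0.028 ]
top balance 0.7 [363.5 240.5] [ 0.6064 -0.0178  0.    ]
side tare_well 0.73 [411.3 221. ] [ 0.5083 -0.1029  0.064 ]
side tare_key_top 0.51 [414.4 224. ] [ 0.5048 -0.1127  0.05  ]
side tare_key_top 0.26 [413.1 220.3] [ 0.5108 -0.1205  0.05  ]
side power_key_top 0.8 [398.  281.1] [0.4732 0.0225 0.05  ]
side power_key_top 0.69 [316.  222.7] [ 0.6607 -0.0238  0.05  ]
side roof_tab 0.96 [319.4 174.3] [ 0.6389 -0.0083  0.1805]
side pan 0.91 [315.5 222.8] [0.6448 0.0007 0.078 ]
side dish_center 0.78 [314.3 216.1] [ 0.651  -0.0056  0.086 ]
side dish_center 0.5 [394.3 281.1] [0.4686 0.0531 0.086 ]
side specimen_a_center 0.55 [356.1 345.7] [0.4838 0.1396 0.01  ]
side balance 0.96 [337.5 258. ] [ 0.6054 -0.008   0.    ]
side balance 0.7 [315.2 213.9] [ 0.7055 -0.0872  0.    ]
1.0 [0.24499055 0.57495613 0.23130599] [-6.28510922e-01 -3.07807321e+00  1.42378791e-05] [[-0.92   0.392 -0.   ]
 [ 0.392  0.92  -0.   ]
 [ 0.    -0.    -1.   ]]
```

View pics/top0.png

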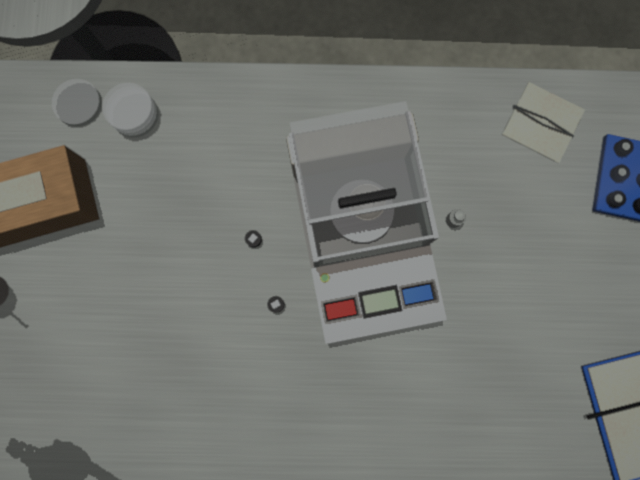

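View pics/side0.png

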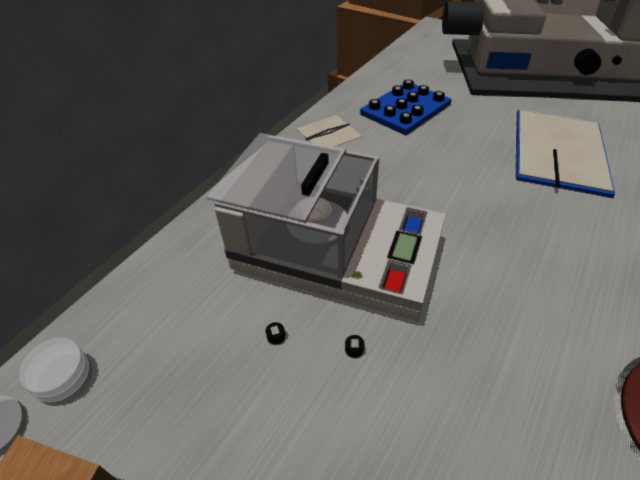

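The top view shows the red key at (340,309), the blue key at (418,294), the tab at (366,198), the specimens at (254,239) and (276,304), and the weight at (457,218). The side view agrees: tab at (316,174), blue key at (413,222), red key at (396,280). Next I'll fit the balance pose.

```bash
cat > fit.py <<'E'
from h import *
from scipy.optimize import least_squares
L=dict(tare_well=(-.118,-.068,.064),tare_key_top=(-.118,-.068,.05),power_key_top=(-.118,.068,.05),pan=(.04,0,.078),balance=(0,0,0),roof_tab=(-.024,0,.1805))
def proj(cam,X):
    c=ctrl.calibration(cam);K=np.array([[c['fx'],0,c['cx']],[0,c['fy'],c['cy']],[0,0,1]])
    return cv2.projectPoints(np.array([X]),cv2.Rodrigues(np.array(c['R']))[0],np.array(c['t'],float),K,np.array([c['k1'],0,0,0,0.]))[0][0,0]
def W(p,l):
    c,s=np.cos(p[2]),np.sin(p[2]);return np.array([p[0]+c*l[0]-s*l[1],p[1]+s*l[0]+c*l[1],l[2]])
def fit():
    ob=[]
    for c in('top','side'):
        ctrl.get_image(c)
        for k in L:
            m=ctrl.mark_of(c,k)
            if m: ob.append((c,k,np.array(m[0]['pixel'])))
    def pred(p,c,k):
        l=np.array(L[k]); 
        if k=='roof_tab': l[0]+=p[3]
        return proj(c,W(p,l))
    r=least_squares(lambda p:np.concatenate([pred(p,c,k)-x for c,k,x in ob]),[.61,-.01,.23,.06],loss='soft_l1',x_scale=[.01,.01,.05,.01])
    for c,k,x in ob: print(c,k,np.round(pred(r.x,c,k)-x,1))
    print('pose',r.x.round(4));return r.x
E
python3 - <<'E'
from fit import *
p=fit();np.save('p.npy',p)
print('tab',W(p,(-.024+p[3],0,.18)),'well',W(p,L['tare_well']))
print(np.array(ctrl.calibration('wrist')['T_tool_cam']).round(3))
o=ctrl.get_obs();d=W(p,(.01+p[3],0,.23))-o['tool_pos'];R=cv2.Rodrigues(np.array(o['tool_rot']))[0]
a=-p[2]; print('turn',-(p[2]+np.arctan2(.392,.92)),'shift in tool units',R.T@d/.025)
E
```

```text
top tare_well [ 1.2 -0.4]
top tare_key_top [ 1.2 -0.4]
top power_key_top [-0.2 -1. ]
top pan [-1.3  3.3]
top balance [1.4 1.1]
top roof_tab [-0.7  2.3]
side tare_well [2.6 0.3]
side tare_key_top [-1.   1.4]
side power_key_top [-0.6  2.3]
side pan [-0.9 -4.9]
side balance [ 0.6 -1.6]
side roof_tab [-1.3 -0.4]
pose [ 0.6083 -0.0167  0.2068  0.0636]
tab [ 0.647049   -0.00853455  0.18      ] well [ 0.50680649 -0.10743484  0.064     ]
[[-0.    -0.948 -0.319  0.082]
 [ 1.     0.    -0.    -0.   ]
 [ 0.    -0.319  0.948 -0.143]
 [ 0.     0.     0.     1.   ]]
turn -0.6095728131916847 shift in tool units [-25.05990219 -14.38824619   0.05233763]
```

>>> carry_out --moves '[{"x": -1, "y": -0.6}, {"x": -1, "y": -0.6}, {"x": -1, "y": -0.6}, {"x": -1, "y": -0.6}, {"x": -1, "y": -0.6}, {"x": -1, "y": -0.6}, {"x": -1, "y": -0.6}, {"x": -1, "y": -0.6}]' --grip 0

```text
validation failed for argument at $.mo...
```

>>> carry_out --moves '[{"x": -1, "y": -0.6}, {"x": -1, "y": -0.6}, {"x": -1, "y": -0.6}, {"x": -1, "y": -0.6}, {"x": -1, "y": -0.6}, {"x": -1, "y": -0.6}, {"x": -1, "y": -0.6}, {"x": -1, "y": -0.6}]'

```text
validation failed for argument at $.mo...
```

>>> carry_out --moves '[{"x": -1, "y": -0.6}, {"x": -1, "y": -0.6}, {"x": -1, "y": -0.6}, {"x": -1, "y": -0.6}, {"x": -1, "y": -0.6}, {"x": -1, "y": -0.6}, {"x": -1, "y": -0.6}, {"x": -1, "y": -0.6}]'

```text
validation failed for argument at $.mo...
```

>>> carry_out --moves '[{"x": -1}, {"turn": -0.15}, {"turn": -0.15}, {"turn": -0.15}, {"turn": -0.15}, {"turn": -0.01}, {}, {}]'

```text
validation failed for argument at $.mo...
```

All four keys seem to be required in each row.

>>> carry_out --moves '[{"x": -1, "y": -0.6, "z": 0, "turn": 0}, {"x": -1, "y": -0.6, "z": 0, "turn": 0}, {"x": -1, "y": -0.6, "z": 0, "turn": 0}, {"x": -1, "y": -0.6, "z": 0, "turn": 0}, {"x": -1, "y": -0.6, "z": 0, "turn": 0}, {"x": -1, "y": -0.6, "z": 0, "turn": 0}, {"x": -1, "y": -0.6, "z": 0, "turn": 0}, {"x": -1, "y": -0.6, "z": 0, "turn": 0}]' --grip 0

```text
t: 2.5
tool_pos: [0.3825, 0.3852, 0.2315]
tool_rot: [0.628, 3.078, 0.0]
contact_force: [1.0, 0.1, -0.5]
opening: -0.0
grip_force: 0.0
```

>>> carry_out --moves '[{"x": -1, "y": -0.6, "z": 0, "turn": 0}, {"x": -1, "y": -0.6, "z": 0, "turn": 0}, {"x": -1, "y": -0.6, "z": 0, "turn": 0}, {"x": -1, "y": -0.6, "z": 0, "turn": 0}, {"x": -1, "y": -0.6, "z": 0, "turn": 0}, {"x": -1, "y": -0.6, "z": 0, "turn": 0}, {"x": -1, "y": -0.6, "z": 0, "turn": 0}, {"x": -1, "y": -0.6, "z": 0, "turn": 0}]'

```text
t: 3.3
tool_pos: [0.5195, 0.1963, 0.2315]
tool_rot: [0.628, 3.078, 0.0]
contact_force: [0.5, -0.2, -0.1]
opening: -0.0002
grip_force: 0.0
```

>>> carry_out --moves '[{"x": -1, "y": -0.6, "z": 0, "turn": 0}, {"x": -1, "y": -0.6, "z": 0, "turn": 0}, {"x": -1, "y": -0.6, "z": 0, "turn": 0}, {"x": -1, "y": -0.6, "z": 0, "turn": 0}, {"x": -1, "y": -0.6, "z": 0, "turn": 0}, {"x": -1, "y": -0.6, "z": 0, "turn": 0}, {"x": -1, "y": -0.6, "z": 0, "turn": 0}, {"x": -1, "y": -0.6, "z": 0, "turn": 0}]'

```text
t: 4.1
tool_pos: [0.6565, 0.0075, 0.2313]
tool_rot: [0.629, 3.078, 0.0]
contact_force: [1.2, 0.5, 0.2]
opening: 0.0001
grip_force: 0.0
```

>>> carry_out --moves '[{"x": -1, "y": 0, "z": 0, "turn": 0}, {"x": 0, "y": 0, "z": 0, "turn": -0.15}, {"x": 0, "y": 0, "z": 0, "turn": -0.15}, {"x": 0, "y": 0, "z": 0, "turn": -0.15}, {"x": 0, "y": 0, "z": 0, "turn": -0.15}, {"x": 0, "y": 0, "z": 0, "turn": -0.01}, {"x": 0, "y": 0, "z": 0, "turn": 0}, {"x": 0, "y": 0, "z": 0, "turn": 0}]'

```text
t: 4.9
tool_pos: [0.6788, -0.0012, 0.2313]
tool_rot: [-0.322, 3.125, -0.0]
contact_force: [-0.3, 0.8, 0.7]
opening: -0.0002
grip_force: 0.0
```

```bash
python3 - <<'E'
from fit import *
im=ctrl.get_image('wrist');cv2.imwrite('pics/w1.png',im[:,:,::-1])
for k,z in dict(roof_tab=.1805,tare_well=.064,tare_key_top=.05,power_key_top=.05).items():
    for m in ctrl.mark_of('wrist',k)[:2]: print(k,m['confidence'],m['pixel'],atz('wrist',m['pixel'],z))
o=ctrl.get_obs();print(o['tool_pos'],o['tool_rot'],cv2.Rodrigues(np.array(o['tool_rot']))[0].round(3))
E
```

```text
roof_tab 0.78 [322.5, 217.2] [ 0.64654617 -0.00817681  0.1805    ]
roof_tab 0.22 [139.2, 139.0] [ 0.62502045 -0.11012019  0.1805    ]
[ 0.67884051 -0.00117805  0.23133251] [-3.24010666e-01  3.12479516e+00  2.62672430e-05] [[-0.979 -0.205  0.   ]
 [-0.205  0.979  0.   ]
 [-0.     0.    -1.   ]]
```

View pics/w1.png

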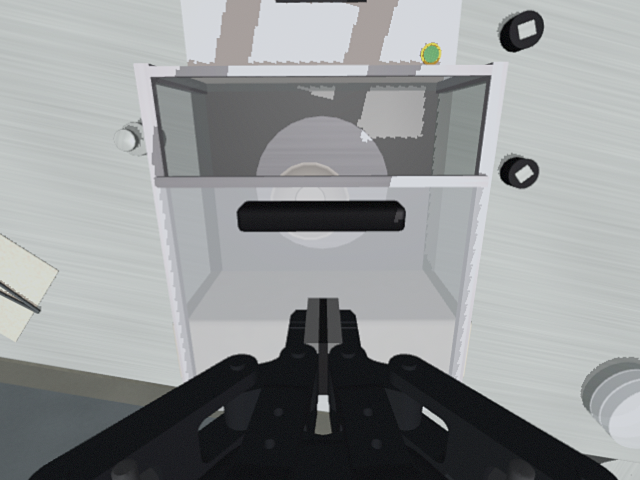

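The wrist view shows the tab at (322,217), level, with the fingertips behind it at (322,310) over bare pane. I'll lower and push.

>>> carry_out --moves '[{"x": 0, "y": 0, "z": 0.5, "turn": 0}, {"x": 0, "y": 0, "z": 0.5, "turn": 0}, {"x": 0, "y": 0, "z": 0.4, "turn": 0}, {"x": 0, "y": 0, "z": 0.3, "turn": 0}, {"x": 0, "y": 0, "z": 0.2, "turn": 0}, {"x": 0, "y": 0, "z": 0.2, "turn": 0}, {"x": 0, "y": 0, "z": 0, "turn": 0}, {"x": 0, "y": 0, "z": 0, "turn": 0}]'

```text
t: 5.95
tool_pos: [0.679, -0.0012, 0.1791]
tool_rot: [-0.325, 3.124, -0.0]
contact_force: [-0.1, -0.7, 1.0]
opening: 0.0002
grip_force: 0.0
```

>>> carry_out --moves '[{"x": 0.2, "y": 0, "z": 0, "turn": 0}, {"x": 0.1, "y": 0, "z": 0, "turn": 0}, {"x": 0.1, "y": 0, "z": 0, "turn": 0}, {"x": 0.1, "y": 0, "z": 0, "turn": 0}, {"x": 0.1, "y": 0, "z": 0, "turn": 0}, {"x": 0.1, "y": 0, "z": 0, "turn": 0}, {"x": 0.15, "y": 0, "z": 0, "turn": 0}, {"x": 0.15, "y": 0, "z": 0, "turn": 0}]'

```text
t: 6.75
tool_pos: [0.6544, -0.0064, 0.1789]
tool_rot: [-0.325, 3.124, -0.0]
contact_force: [1.5, 0.2, -0.8]
opening: -0.0001
grip_force: 0.8
```

>>> carry_out --moves '[{"x": 0.2, "y": 0, "z": 0, "turn": 0}, {"x": 0.2, "y": 0, "z": 0, "turn": 0}, {"x": 0.2, "y": 0, "z": 0, "turn": 0}, {"x": 0.2, "y": 0, "z": 0, "turn": 0}, {"x": 0.2, "y": 0, "z": 0, "turn": 0}, {"x": 0.2, "y": 0, "z": 0, "turn": 0}, {"x": 0.2, "y": 0, "z": 0, "turn": 0}, {"x": 0.2, "y": 0, "z": 0, "turn": 0}]'

```text
t: 7.55
tool_pos: [0.6149, -0.0148, 0.1789]
tool_rot: [-0.325, 3.125, -0.0]
contact_force: [1.9, 0.6, -0.6]
opening: -0.0002
grip_force: 0.8
```

>>> carry_out --moves '[{"x": 0.08, "y": 0, "z": 0, "turn": 0}, {"x": 0.04, "y": 0, "z": 0, "turn": 0}, {"x": 0.04, "y": 0, "z": 0, "turn": 0}, {"x": 0.04, "y": 0, "z": 0, "turn": 0}, {"x": 0.04, "y": 0, "z": 0, "turn": 0}, {"x": 0.04, "y": 0, "z": 0, "turn": 0}, {"x": 0.04, "y": 0, "z": 0, "turn": 0}, {"x": 0, "y": 0, "z": 0, "turn": 0}]'

```text
t: 8.35
tool_pos: [0.6073, -0.0162, 0.1788]
tool_rot: [0.325, -3.125, -0.0]
contact_force: [2.1, -0.3, -0.2]
opening: -0.0001
grip_force: 0.6
```

>>> carry_out --moves '[{"x": 0.03, "y": 0, "z": 0, "turn": 0}, {"x": 0.03, "y": 0, "z": 0, "turn": 0}, {"x": 0.03, "y": 0, "z": 0, "turn": 0}, {"x": 0.03, "y": 0, "z": 0, "turn": 0}, {"x": 0, "y": 0, "z": 0, "turn": 0}, {"x": 0, "y": 0, "z": 0, "turn": 0}, {"x": 0, "y": 0, "z": 0, "turn": 0}, {"x": 0, "y": 0, "z": 0, "turn": 0}]'

```text
t: 9.15
tool_pos: [0.6043, -0.0168, 0.1787]
tool_rot: [0.325, -3.124, -0.0]
contact_force: [0.7, 0.4, 0.9]
opening: 0.0001
grip_force: 0.3
```

>>> carry_out --moves '[{"x": 0.03, "y": 0, "z": 0, "turn": 0}, {"x": 0.03, "y": 0, "z": 0, "turn": 0}, {"x": 0.03, "y": 0, "z": 0, "turn": 0}, {"x": 0.03, "y": 0, "z": 0, "turn": 0}, {"x": 0, "y": 0, "z": 0, "turn": 0}, {"x": 0, "y": 0, "z": 0, "turn": 0}, {"x": 0, "y": 0, "z": 0, "turn": 0}, {"x": 0, "y": 0, "z": 0, "turn": 0}]'

```text
t: 9.95
tool_pos: [0.6014, -0.0175, 0.1787]
tool_rot: [0.325, -3.124, -0.0]
contact_force: [-0.5, -0.3, 0.2]
opening: -0.0
grip_force: 0.1
```

```bash
python3 - <<'E'
from fit import *
im=ctrl.get_image('wrist');cv2.imwrite('pics/w2.png',im[:,:,::-1]); print(ctrl.get_obs()['contact_force'])
E
```

```text
[-0.69709468 -0.16273247 -0.29477313]
```

View pics/w2.png

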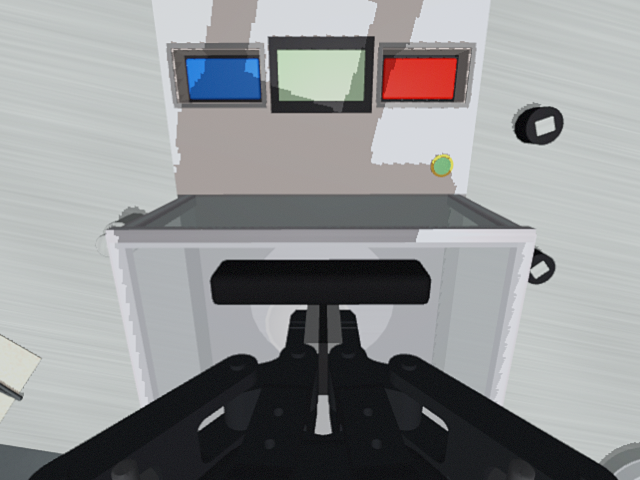

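The wrist view shows the pane's front edge (row ~232) lying over the front wall, but there is no stop force yet. The keys show at (222,78) blue and (420,78) red. I'll creep on until the stop is felt.

>>> carry_out --moves '[{"x": 0.03, "y": 0, "z": 0, "turn": 0}, {"x": 0.03, "y": 0, "z": 0, "turn": 0}, {"x": 0.03, "y": 0, "z": 0, "turn": 0}, {"x": 0.03, "y": 0, "z": 0, "turn": 0}, {"x": 0, "y": 0, "z": 0, "turn": 0}, {"x": 0, "y": 0, "z": 0, "turn": 0}, {"x": 0, "y": 0, "z": 0, "turn": 0}, {"x": 0, "y": 0, "z": 0, "turn": 0}]'

```text
t: 10.8
tool_pos: [0.6013, -0.0176, 0.1789]
tool_rot: [-0.324, 3.117, 0.0]
contact_force: [12.2, 2.3, -5.9]
opening: 0.0002
grip_force: 6.0
```

The stop was reached at 12 N, and its position agrees with the fit within 1 mm. I'll back off, lift and measure the well from the wrist.

>>> carry_out --moves '[{"x": -0.1, "y": 0, "z": 0, "turn": 0}, {"x": -0.2, "y": 0, "z": 0, "turn": 0}, {"x": -0.1, "y": 0, "z": 0, "turn": 0}, {"x": 0, "y": 0, "z": -0.5, "turn": 0}, {"x": 0, "y": 0, "z": -0.8, "turn": 0}, {"x": 0, "y": 0, "z": -0.7, "turn": 0}, {"x": 0, "y": 0, "z": 0, "turn": 0}, {"x": 0, "y": 0, "z": 0, "turn": 0}]'

```text
t: 11.6
tool_pos: [0.6087, -0.0161, 0.2298]
tool_rot: [-0.325, 3.123, -0.001]
contact_force: [1.1, -1.0, -0.7]
opening: 0.0001
grip_force: 0.0
```

>>> carry_out --moves '[{"x": 0.5, "y": -0.3, "z": 0, "turn": 0}, {"x": 0.8, "y": -0.5, "z": 0, "turn": 0}, {"x": 0.9, "y": -0.5, "z": 0, "turn": 0}, {"x": 0.9, "y": -0.5, "z": 0, "turn": 0}, {"x": 0.9, "y": -0.5, "z": 0, "turn": 0}, {"x": 0.8, "y": -0.4, "z": 0, "turn": 0}, {"x": 0, "y": 0, "z": 0, "turn": 0}, {"x": 0, "y": 0, "z": 0, "turn": 0}]'

```text
t: 12.4
tool_pos: [0.5041, -0.107, 0.2279]
tool_rot: [0.323, -3.124, -0.001]
contact_force: [0.0, 1.2, 0.1]
opening: -0.0001
grip_force: 0.0
```

```bash
python3 - <<'E'
from fit import *
p=np.load('p.npy');o=ctrl.get_obs();print(o['tool_pos'],o['tool_rot'],'fit well',W(p,L['tare_well']))
im=ctrl.get_image('wrist');cv2.imwrite('pics/w3.png',im[:,:,::-1])
for k,z in dict(tare_well=.064,tare_key_top=.05,roof_tab=.1805).items():
    for m in ctrl.mark_of('wrist',k)[:2]: print(k,m['confidence'],m['pixel'],atz('wrist',m['pixel'],z))
p2=fit();print(W(p2,L['tare_well']))
E
```

```text
[ 0.50407616 -0.10697106  0.2279225 ] [ 3.22880063e-01 -3.12406271e+00 -1.15868910e-03] fit well [ 0.50680649 -0.10743484  0.064     ]
tare_well 0.56 [319.0, 224.2] [ 0.50774867 -0.10928339  0.064     ]
tare_key_top 0.75 [322.3, 218.2] [ 0.50553163 -0.10671652  0.05      ]
roof_tab 0.58 [423.7, 410.4] [ 0.58810941 -0.01998102  0.1805    ]
roof_tab 0.58 [551.3, 240.9] [0.45897012 0.01519753 0.1805    ]
top tare_well [ 0.4 -1.1]
top power_key_top [-1.9  2.3]
top balance [ 1.  -0.2]
top roof_tab [0.1 2.5]
side tare_well [ 0.4 -3.2]
side tare_key_top [-1.8  2.6]
side power_key_top [0.2 2.9]
side balance [ 0.2 -3.2]
side roof_tab [-2.  -0.5]
pose [ 0.6069 -0.0151  0.1996 -0.0024]
[ 0.50476456 -0.10518484  0.064     ]
```

View pics/w3.png

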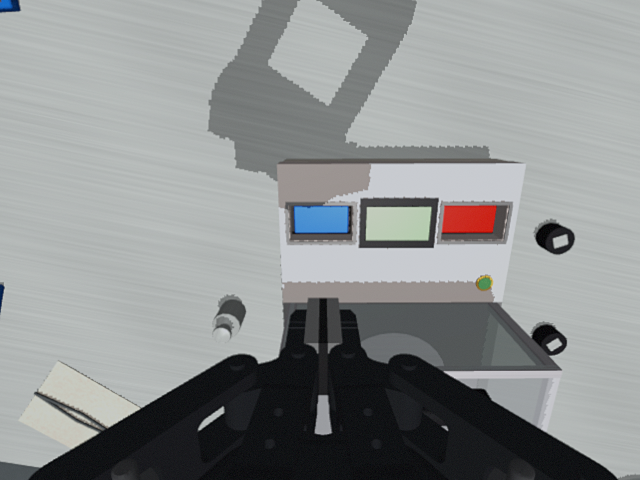

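The wrist view shows the tare well centred near (321,223), with the shield behind it at row ~303. The estimates agree on about (0.506, -0.107). I'll correct by 2 mm and lower to just above the deck.

>>> carry_out --moves '[{"x": -0.07, "y": -0.03, "z": 0.5, "turn": 0}, {"x": 0, "y": 0, "z": 0.8, "turn": 0}, {"x": 0, "y": 0, "z": 1, "turn": 0}, {"x": 0, "y": 0, "z": 1, "turn": 0}, {"x": 0, "y": 0, "z": 0.9, "turn": 0}, {"x": 0, "y": 0, "z": 0.8, "turn": 0}, {"x": 0, "y": 0, "z": 0.5, "turn": 0}, {"x": 0, "y": 0, "z": 0, "turn": 0}]'

```text
t: 14.1
tool_pos: [0.5049, -0.1065, 0.0885]
tool_rot: [0.324, -3.12, -0.004]
contact_force: [-0.5, -0.1, 0.5]
opening: -0.0003
grip_force: 0.0
```

```bash
python3 - <<'E'
from fit import *
o=ctrl.get_obs();print(o['tool_pos'],o['tool_rot'],o['contact_force'])
a=ctrl.get_image('wrist')[120:480,120:520,::-1]; b=ctrl.get_image('side')[130:310,320:520,::-1]
cv2.imwrite('pics/w4.png',np.hstack([a,cv2.resize(b,(400,360))]))
E
```

```text
[ 0.50491645 -0.10652345  0.08848807] [ 0.32433597 -3.1202646  -0.00351617] [-0.51750858 -0.08590112  0.46741502]
```

View pics/w4.png

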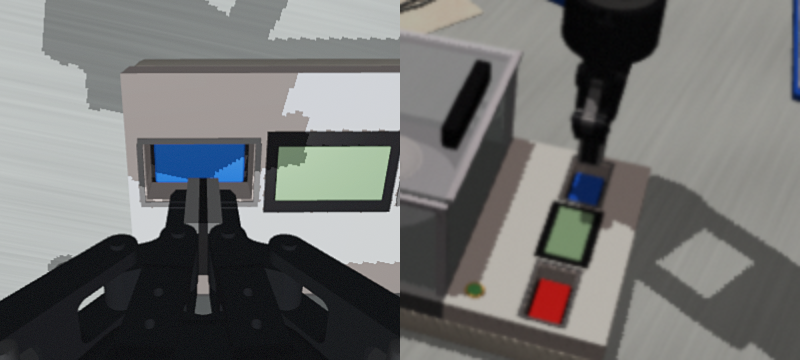

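```bash
python3 - <<'E'
from fit import *
o=ctrl.get_obs();R=cv2.Rodrigues(np.array(o['tool_rot']))[0]
for px in [(257.5,259),(381.5,258.5),(380,327),(258,326),(265,264),(373,264)]:
    X=atz('wrist',px,.064);print(px,X.round(4),'tool mm',(R.T@(X-o['tool_pos'])*1000).round(1))
for k,z in dict(tare_well=.064,tare_key_top=.05).items():
    for m in ctrl.mark_of('wrist',k)[:1]: print(k,m,(R.T@(atz('wrist',m['pixel'],z)-o['tool_pos'])*1000).round(1))
E
```

```text
(257.5, 259) [ 0.4971 -0.1434  0.064 ] tool mm [ 17.1 -33.3  27.5]
(381.5, 258.5) [ 0.4838 -0.0817  0.064 ] tool mm [17.4 29.8 27.5]
(380, 327) [ 0.5226 -0.0722  0.064 ] tool mm [-22.5  31.1  27.5]
(258, 326) [ 0.5356 -0.1373  0.064 ] tool mm [-21.9 -35.3  27.5]
(265, 264) [ 0.499  -0.1392  0.064 ] tool mm [ 14.4 -29.6  27.5]
(373, 264) [ 0.4876 -0.0851  0.064 ] tool mm [14.4 25.6 27.5]
tare_well {'pixel': [318.4, 290.5], 'confidence': 0.76} [-1.5 -2.7 27.5]
tare_key_top {'pixel': [319.2, 281.5], 'confidence': 0.89} [-3.1 -2.6 41.5]
```

>>> carry_out --moves '[{"x": -0.09, "y": -0.08, "z": 0, "turn": 0}, {"x": 0, "y": 0, "z": 0.2, "turn": 0}, {"x": 0, "y": 0, "z": 0.2, "turn": 0}, {"x": 0, "y": 0, "z": 0.2, "turn": 0}, {"x": 0, "y": 0, "z": 0, "turn": 0}, {"x": 0, "y": 0, "z": 0, "turn": 0}, {"x": 0, "y": 0, "z": 0, "turn": 0}, {"x": 0, "y": 0, "z": 0, "turn": 0}]'

```text
t: 15.1
tool_pos: [0.5095, -0.1087, 0.0765]
tool_rot: [-0.325, 3.124, -0.0]
contact_force: [0.5, -0.0, -0.0]
opening: -0.0004
grip_force: 0.0
```

```bash
python3 - <<'E'
from fit import *
im=ctrl.get_image('wrist');o=ctrl.get_obs();R=cv2.Rodrigues(np.array(o['tool_rot']))[0]
print(o['tool_pos'],o['dq'])
for k,z in dict(tare_well=.064,tare_key_top=.05,power_key_top=.05).items():
    for m in ctrl.mark_of('wrist',k)[:1]: X=atz('wrist',m['pixel'],z);print(k,m,X.round(4),(R.T@(X-o['tool_pos'])*1000).round(1))
c=ctrl.calibration('wrist');T=np.array(c['T_tool_cam']);q=T[:3,:3].T@(-T[:3,3]);print('tcp px',q[:2]/q[2]*c['fx']+[c['cx'],c['cy']])
cv2.imwrite('pics/w5.png',cv2.resize(im[220:400,200:440,::-1],(800,600),interpolation=cv2.INTER_CUBIC))
E
```

```text
[ 0.50950988 -0.10871712  0.07657888] [-9.73435079e-04 -5.71434116e-04  1.15766209e-03 -6.77778708e-05
 -6.49363771e-04  4.07612585e-04]
tare_well {'pixel': [321.6, 295.1], 'confidence': 0.9} [ 0.5055 -0.1102  0.064 ] [ 4.3 -0.6 12.6]
tare_key_top {'pixel': [322.5, 281.6], 'confidence': 0.61} [ 0.5046 -0.1099  0.05  ] [ 5.  -0.2 26.6]
power_key_top {'pixel': [585.6, 280.8], 'confidence': 0.84} [0.4762 0.0235 0.05  ] [  5.4 136.2  26.5]
tcp px [322.97411129 316.24903078]
```

View pics/w5.png

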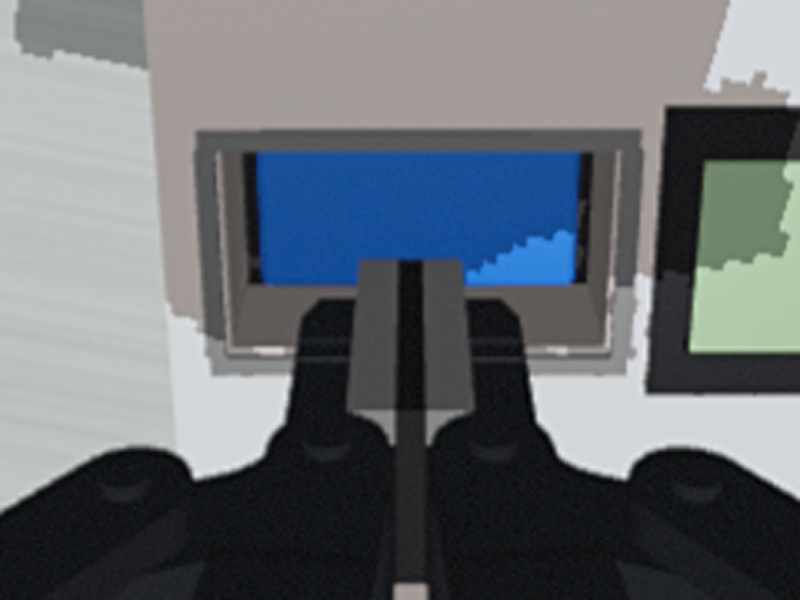

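The crop shows the mouth's inner edges at columns ~228–612 and rows ~150–352 (image 268–384, 265–326). The fingertips end at crop row 260, central in y.

```bash
python3 - <<'E'
from fit import *
o=ctrl.get_obs();R=cv2.Rodrigues(np.array(o['tool_rot']))[0]
for cx,cy in [(218,150),(622,150),(610,350),(230,350)]:
    X=atz('wrist',(200+cx*.3,220+cy*.3),.064);print(X.round(4),(R.T@(X-o['tool_pos'])*1000).round(1))
E
```

```text
[ 0.4955 -0.1391  0.064 ] [ 19.9 -26.9  12.5]
[ 0.4839 -0.0837  0.064 ] [19.9 29.7 12.5]
[ 0.5152 -0.0771  0.064 ] [-12.1  29.7  12.5]
[ 0.5268 -0.1323  0.064 ] [-12.1 -26.7  12.5]
```

The edges give exactly the 32 x 56 mm size, so the centre is at tool (+3.9, +1.4) mm.

>>> carry_out --moves '[{"x": 0.16, "y": 0.05, "z": 0, "turn": 0}, {"x": 0, "y": 0, "z": 0, "turn": 0}, {"x": 0, "y": 0, "z": 0, "turn": 0}, {"x": 0, "y": 0, "z": 0.2, "turn": 0}, {"x": 0, "y": 0, "z": 0.2, "turn": 0}, {"x": 0, "y": 0, "z": 0.2, "turn": 0}, {"x": 0, "y": 0, "z": 0, "turn": 0}, {"x": 0, "y": 0, "z": 0, "turn": 0}]'

```text
t: 16.1
tool_pos: [0.5049, -0.1082, 0.0609]
tool_rot: [0.325, -3.124, -0.001]
contact_force: [-0.2, -0.1, -0.5]
opening: -0.0
grip_force: 0.0
```

>>> carry_out --moves '[{"x": 0, "y": 0, "z": 0.1, "turn": 0}, {"x": 0, "y": 0, "z": 0.1, "turn": 0}, {"x": 0, "y": 0, "z": 0.1, "turn": 0}, {"x": 0, "y": 0, "z": 0, "turn": 0}, {"x": 0, "y": 0, "z": 0, "turn": 0}, {"x": 0, "y": 0, "z": 0, "turn": 0}, {"x": 0, "y": 0, "z": 0, "turn": 0}, {"x": 0, "y": 0, "z": 0, "turn": 0}]'

```text
t: 16.9
tool_pos: [0.5052, -0.1082, 0.0539]
tool_rot: [-0.325, 3.125, -0.0]
contact_force: [-0.3, 0.8, 0.9]
opening: 0.0002
grip_force: 0.0
```

>>> carry_out --moves '[{"x": 0, "y": 0, "z": 0.08, "turn": 0}, {"x": 0, "y": 0, "z": 0.06, "turn": 0}, {"x": 0, "y": 0, "z": 0.06, "turn": 0}, {"x": 0, "y": 0, "z": 0.04, "turn": 0}, {"x": 0, "y": 0, "z": 0.04, "turn": 0}, {"x": 0, "y": 0, "z": 0.04, "turn": 0}, {"x": 0, "y": 0, "z": 0, "turn": 0}, {"x": 0, "y": 0, "z": 0, "turn": 0}]'

```text
t: 17.7
tool_pos: [0.5051, -0.1082, 0.0459]
tool_rot: [0.325, -3.125, -0.0]
contact_force: [-1.6, 0.7, 2.1]
opening: -0.0002
grip_force: 1.5
```

Spring force is felt. I'll creep to the bottom and hold.

>>> carry_out --moves '[{"x": 0, "y": 0, "z": 0.03, "turn": 0}, {"x": 0, "y": 0, "z": 0.03, "turn": 0}, {"x": 0, "y": 0, "z": 0, "turn": 0}, {"x": 0, "y": 0, "z": 0, "turn": 0}, {"x": 0, "y": 0, "z": 0, "turn": 0}, {"x": 0, "y": 0, "z": 0, "turn": 0}, {"x": 0, "y": 0, "z": 0, "turn": 0}, {"x": 0, "y": 0, "z": 0, "turn": 0}]'

```text
t: 18.5
tool_pos: [0.5052, -0.1082, 0.045]
tool_rot: [0.325, -3.124, -0.0]
contact_force: [-3.2, 1.4, 6.5]
opening: 0.0004
grip_force: 3.6
```

Bottomed out (z = 45 mm, 6.5 N). I'll hold a moment longer, then lift.

>>> carry_out --moves '[{"x": 0, "y": 0, "z": 0, "turn": 0}, {"x": 0, "y": 0, "z": 0, "turn": 0}, {"x": 0, "y": 0, "z": -0.1, "turn": 0}, {"x": 0, "y": 0, "z": -0.2, "turn": 0}, {"x": 0, "y": 0, "z": -0.3, "turn": 0}, {"x": 0, "y": 0, "z": -0.4, "turn": 0}, {"x": 0, "y": 0, "z": -0.5, "turn": 0}, {"x": 0, "y": 0, "z": -0.6, "turn": 0}]'

```text
t: 19.3
tool_pos: [0.505, -0.1082, 0.0978]
tool_rot: [0.325, -3.125, -0.0]
contact_force: [-0.0, -0.2, -0.6]
opening: -0.0003
grip_force: 0.0
```

>>> carry_out --moves '[{"x": 0, "y": 0, "z": -0.8, "turn": 0}, {"x": 0, "y": 0, "z": -1, "turn": 0}, {"x": 0, "y": 0, "z": -1, "turn": 0}, {"x": 0, "y": 0, "z": -1, "turn": 0}, {"x": 0, "y": 0, "z": -1, "turn": 0}, {"x": 0, "y": 0, "z": -0.5, "turn": 0}, {"x": 0, "y": 0, "z": 0, "turn": 0}, {"x": 0, "y": 0, "z": 0, "turn": 0}]'

```text
t: 20.1
tool_pos: [0.5049, -0.1081, 0.2288]
tool_rot: [0.325, -3.124, -0.0]
contact_force: [-0.2, -0.6, -1.1]
opening: 0.0002
grip_force: 0.0
```

```bash
python3 - <<'E'
from fit import *
o=ctrl.get_obs();print(o['tool_pos'],o['contact_force'])
a=ctrl.get_image('side')[100:400,200:520,::-1]; b=ctrl.get_image('wrist')[:,:,::-1]
cv2.imwrite('pics/end.png',np.hstack([cv2.resize(a,(400,375)),cv2.resize(b,(400,300),interpolation=cv2.INTER_AREA)[:300]] if 0 else [cv2.resize(a,(400,300)),cv2.resize(b,(400,300))]))
E
```

```text
[ 0.50485565 -0.10813892  0.22883283] [-0.19781503 -0.60880064 -1.06149595]
```

View pics/end.png

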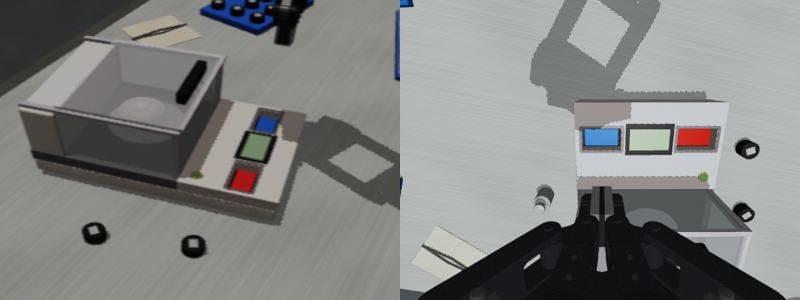

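The roof is shut (tab at the front edge, (192,82)), the keys are up, the specimens and weight stand where they were, and the robot is clear.

```bash
python3 -c "
from station import ctrl
print(ctrl.finish_job())"
```

```text
the job is handed in; nothing more can be done
None
```

I pushed the roof shut to its stop, then pressed the tare key all the way down for over half a second and released it, and handed the job in with the robot clear; the hand-in gave no verdict, and the last pictures show the roof shut, both keys up, and the specimens and weight where they were.

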